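# Charge a rod in the beads and hold it on the charge meter

### The arm

A 6-joint arm with a two-finger parallel gripper is mounted at the origin on the work surface. World frame = base frame: x ahead of the robot, y to its left, z up, the work surface at z = 0. Lengths are in m, angles in rad, forces in N, time in s.
With the tool pointing down it reaches from about 0.35 to 0.975 m from the base axis. Payload 7.1 kg.
Tool frame: the origin (TCP) lies midway between the tips of the shut fingers; the grasp point (between the pads) lies 19 mm behind it; z points along the fingers, x is the direction in which the jaws open and shut, and the axes are right-handed (so a half turn about z gives the same grasp; the last joint's range is limited). The gripper opens to 88 mm and grips with 3 to 60 N. Pads are 20 mm wide; open, the fingers measure 115 mm over their backs; the gripper's body (75 mm by 178 mm) begins 61 mm behind the grasp point.
Start: joints at [-1.188, 0.423, 1.63, -0, 1.089, -0.019], TCP at [0.244, -0.575, 0.223] pointing down, gripper open.
Joint ranges: [-3, 3], [-0.9, 2.11], [0.09, 2.58], [-1.31, 4.45], [0.11, 2.69], [-2.54, 2.54]. Speed limits (rad/s): [2.39, 2.39, 3.01, 3.14, 3.14, 3.14].

### API

Orientations are given as a unit quaternion [w, x, y, z].
In Python, from station import move_pose, movel, movej, command_gripper, wait, inverse_kinematics, read_camera, camera_info, MotionError, job_done, get_time, get_joint_pos, get_qvel, get_effort, get_tcp_pos, get_ee_rot, get_ft_force, get_ft_torque, get_grip_width gives the robot as it stands. Calls block until the motion is done:
- move_pose(position, orientation): joint-space move of the TCP to a pose.
- movel(position, frame=None, v=0.15, until_force=None): straight line of the TCP; frame=None keeps the orientation; v is the mean speed in m/s. With until_force (N) it stops when the force on the tool has changed by that much, and returns True; else False.
- movej(angles): joint-space move.
- command_gripper(opening): opening from 0.0 (shut) to 1.0 (fully open); the grip force is fixed at half the most; returns when the fingers have stopped.
- wait(seconds).
- inverse_kinematics(position, orientation): joint angles nearest the present ones, or None.
- read_camera(name): name is "scene" or "top"; returns the picture (400x640x3 uint8, red, green, blue); there is no depth.
- camera_info(name): a dict with "intrinsics" (3x3 intrinsics, pixels), "T" (4x4, takes a point from camera to world coordinates). Camera axes: x right, y up, looking along -z (the intrinsics and any distortion apply to the point x, -y, -z); pixel columns grow to the right and rows downward; lengths in m; the calibration is good to about 2 mm. A picture is of the moment at which its call begins. camera_info takes no time and is no camera call.
A pose or a line that the arm cannot do raises MotionError and nothing moves.
- job_done(): hands the job in, once; it reports no verdict.
Readings, each from a call of its own:
- get_time(): time.
- get_joint_pos(): joint angles.
- get_qvel(): joint speeds.
- get_effort(): joint torques, N m.
- get_tcp_pos(): TCP position.
- get_ee_rot(): TCP orientation.
- get_ft_force(): force on the tool from outside, world axes, zero at the start.
- get_ft_torque(): the same for the moment, N m.
- get_grip_width(): opening from 0.0 (shut) to 1.0 (fully open).
Only numpy, scipy, OpenCV 4.12 (cv2) and the standard library are available. Lean on these libraries where they do the work, as an engineer would, in place of code of your own. Each camera call takes 0.05 s, during which the arm holds its last target.

### The job

Charge the square-handled rod by rubbing: take it from the rack and, with its tip down among the beads near the bottom of the dish, stir round three full turns about half-way between the middle and the wall, spilling no bead. Then hold the rod square to the charge meter's sloping round plate, its tip inside the ring marked at the plate's centre, pushing gently so that the plate sinks about half-way. Finish while still gripping and holding the rod there, and leave the other things in the rack and on the bench where they are.

Things in the scene. Friction and masses are not known exactly. Their poses are not given: they have to be found in the camera images.
- rod_grip (a point): Centre of the charging rod's black handle, 20 x 20 mm and 60 mm long, flat faces square to its own x and y axes. z axis along the rod, from tip to handle. Below the handle a collar 26 mm across, 6 mm thick, rests on the rack's top plate; the rod hangs upright in one of the rack's three holes. This point is 136 mm above the tip, 36 mm above the rack's top. About 60 g.
- rod_tip (a point): Rounded lower end of the rod's grey shank (10 mm thick, 100 mm long below the collar), on its axis, 136 mm from rod_grip; z axis along the rod towards the handle.
- rack: Blue rack, fixed, 80 x 190 mm, 110 mm high: a top plate 10 mm thick with three 16 mm holes through it in a row along its own y axis, at y = -60, 0 and +60 mm. Origin at the centre of its underside. The rod, the tube and the stirrer hang in the holes, in any order; lifting the rod by a little over 100 mm frees it.
- dish: Round white dish, fixed, 110 mm across and 45 mm high, walls 4 mm, floor 5 mm thick (inner radius about 50 mm). Origin at the centre of its underside; its axes are those of the world. Nine loose beads lie in it in a single layer.
- plate (a joint): How far the meter's round contact plate has been pushed in, in m: 0 = fully out, 0.010 = bottomed, about half-way = 0.005. It moves along its own axis against a spring: about 0.5 N starts it, then 0.4 N per mm (about 2.5 N at half-way).
- spot (a point): The marked spot: centre of the plate's top face, inside a thin dark ring 20 mm across. The plate is a bare metal disc 56 mm across, 5 mm thick, its face about 83 mm above the table at the spot. z axis = outward normal of the plate, 0.35 rad (20 degrees) from vertical, leaning to the meter's front.
- meter: White charge meter, fixed, 150 mm wide, about 170 mm deep and 105 mm high at the back; its sloping upper face carries the contact plate low in front and a dial window behind it. Origin at the centre of its underside; the front (-x axis) faces roughly the robot. Fully out, the plate stands 10 mm clear of the face.
- tube_mid (a point): Stoppered glass tube in the rack: leave in place. 11 mm radius lip on the rack's plate, cork stopper reaching 22 mm above the plate. Point 10 mm below the plate's top.
- stirrer_mid (a point): Other stirrer in the rack, thin glass, with a black ball 22 mm across on top reaching 26 mm above the plate: leave in place. Point 10 mm below the plate's top.
- bottle_mid (a point): Small brown bottle, 36 mm across, 75 mm high, standing beyond the dish: leave in place. Point at half height.
- beaker_mid (a point): Glass beaker, 66 mm across, 85 mm high, standing beyond the dish: leave in place. Point at half height.
- bead0_center (a point): Centre of a loose grey plastic bead, 18 mm across, 10 g, in the dish.
- bead1_center (a point): Centre of a loose grey plastic bead, 18 mm across, 10 g, in the dish.
- bead2_center (a point): Centre of a loose grey plastic bead, 18 mm across, 10 g, in the dish.
- bead3_center (a point): Centre of a loose grey plastic bead, 18 mm across, 10 g, in the dish.
- bead4_center (a point): Centre of a loose grey plastic bead, 18 mm across, 10 g, in the dish.
- bead5_center (a point): Centre of a loose grey plastic bead, 18 mm across, 10 g, in the dish.
- bead6_center (a point): Centre of a loose grey plastic bead, 18 mm across, 10 g, in the dish.
- bead7_center (a point): Centre of a loose grey plastic bead, 18 mm across, 10 g, in the dish.
- bead8_center (a point): Centre of a loose grey plastic bead, 18 mm across, 10 g, in the dish.
Not all that is in view belongs to the job. What is shaped like the part that bears rod_grip but pink is not meant.

How it is judged:
On the way, in this order (a step that is already met when the one before it is completed fails the run):
1. round 1 of the stirring: the held rod's tip, down among the beads, passes through the far (+x) part of the dish (z of rod_tip in the frame of dish between 0 and 0.02 m and horizontal distance between rod_tip and dish below 0.05 m and contact force between rod and the fingers above 1 N and x of rod_tip in the frame of dish above 0.012 m and y of rod_tip in the frame of dish between -0.012 and 0.012 m), for 0.03 s.
2. round 1 of the stirring: the held rod's tip, down among the beads, passes through the left or right part of the dish (z of rod_tip in the frame of dish between 0 and 0.02 m and horizontal distance between rod_tip and dish below 0.05 m and contact force between rod and the fingers above 1 N and x of rod_tip in the frame of dish between -0.012 and 0.012 m and (y of rod_tip in the frame of dish above 0.012 m or y of rod_tip in the frame of dish below -0.012 m)), for 0.03 s.
3. round 1 of the stirring: the held rod's tip, down among the beads, passes through the near (-x) part of the dish (z of rod_tip in the frame of dish between 0 and 0.02 m and horizontal distance between rod_tip and dish below 0.05 m and contact force between rod and the fingers above 1 N and x of rod_tip in the frame of dish below -0.012 m and y of rod_tip in the frame of dish between -0.012 and 0.012 m), for 0.03 s.
4. round 1 of the stirring: the held rod's tip, down among the beads, passes through the left or right part of the dish (all of step 2), for 0.03 s.
5. round 2 of the stirring: the held rod's tip, down among the beads, passes through the far (+x) part of the dish (all of step 1), for 0.03 s.
6. round 2 of the stirring: the held rod's tip, down among the beads, passes through the left or right part of the dish (all of step 4), for 0.03 s.
7. round 2 of the stirring: the held rod's tip, down among the beads, passes through the near (-x) part of the dish (all of step 3), for 0.03 s.
8. round 2 of the stirring: the held rod's tip, down among the beads, passes through the left or right part of the dish, and beads have been moved (all of step 6 and distance of any of bead0_center, bead1_center, bead2_center, bead3_center, bead4_center, bead5_center, bead6_center, bead7_center, bead8_center from where it was at the start of the episode above 0.01 m), for 0.03 s.
At the end, for the whole second after the job is handed in: For the last second: rod gripped and still (below 20 mm/s), its tip within 9 mm of the spot, within 0.17 rad of square to the plate, the plate pushed in 2.5 to 7.5 mm (0.4 to 6 N on it), the hand not touching the meter, all beads in the dish (value of joint plate between 0.0025 and 0.0075 m and distance between rod_tip and spot below 0.009 m and angle between the z axis of rod_tip and the z axis of spot, either way round below 0.17 rad and contact force between rod and plate between 0.4 and 6 N and contact force between rod and the fingers above 1 N and contact force between each of the arm, the fingers and meter below 0.5 N and linear speed of rod below 0.02 m/s and horizontal distance between each of bead0_center, bead1_center, bead2_center, bead3_center, bead4_center, bead5_center, bead6_center, bead7_center, bead8_center and dish below 0.06 m); the arm keeps its last pose, push and grip.
It fails at once if a bead leaves the dish (horizontal distance between any of bead0_center, bead1_center, bead2_center, bead3_center, bead4_center, bead5_center, bead6_center, bead7_center, bead8_center and dish above 0.06 m).
It fails at once if the tube, the ball-topped stirrer, the bottle or the beaker is moved by more than 30 mm (distance of any of tube_mid, stirrer_mid, bottle_mid, beaker_mid from where it was at the start of the episode above 0.03 m).
It fails at once if the plate or meter is pushed with the rod harder than 12 N (contact force between rod and meter above 12 N).
It also fails if it takes over 72 s, if anything falls off the work surface, if the arm or the gripper's body presses on something with over 40 N, if the wrist force passes 120 N, or if a joint passes its speed limit or range.

## Working session

There is one attempt and no reset: what is moved stays moved. The work goes in short steps, each a Python script; the robot and the scene stay as the last script left them, time stands still between calls to the robot, and variables do not carry over. Pictures are saved under pics/ and viewed, and the job is handed in when it is done.

```bash
mkdir -p pics; python3 - <<'E'
from station import *
import cv2
for n in("scene","top"):
    im=read_camera(n); cv2.imwrite(f"pics/{n}0.png",im[:,:,::-1])
    i=camera_info(n); print(n,i)
print(get_time(),get_tcp_pos(),get_ee_rot())
E
ls
```

```text
scene {'intrinsics': array([[381.33523103,   0.        , 321.25405363],
       [  0.        , 381.33523103, 198.10441072],
       [  0.        ,   0.        ,   1.        ]]), 'T': array([[-0.4156719 , -0.56417402,  0.71338947,  1.23567501],
       [ 0.9094847 , -0.25147025,  0.33105935,  0.33421079],
       [-0.00737886,  0.78642888,  0.61763676,  0.70026569],
       [ 0.        ,  0.        ,  0.        ,  1.        ]])}
top {'intrinsics': array([[412.42032169,   0.        , 312.19385321],
       [  0.        , 412.42032169, 211.11933572],
       [  0.        ,   0.        ,   1.        ]]), 'T': array([[-0.00443785,  0.98367657, -0.17989083,  0.40613666],
       [-0.99978873, -0.00797505, -0.01894456,  0.03900454],
       [-0.02006996,  0.17976875,  0.98350414,  1.03442625],
       [ 0.        ,  0.        ,  0.        ,  1.        ]])}
0.1 [ 0.24424807 -0.57477273  0.22200982] [-3.73058872e-04  8.33979419e-01 -5.51795149e-01 -5.50240444e-04]
pics
```

View pics/scene0.png

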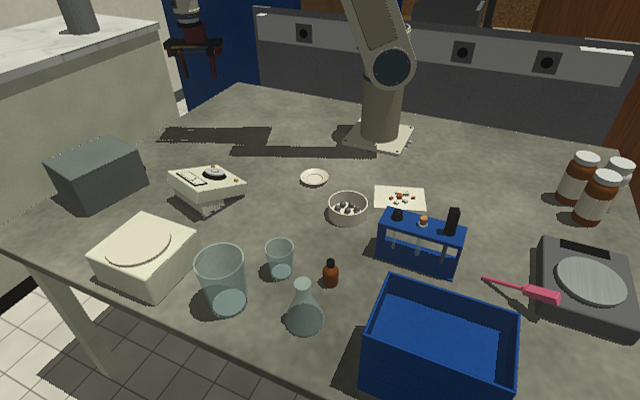

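View pics/top0.png

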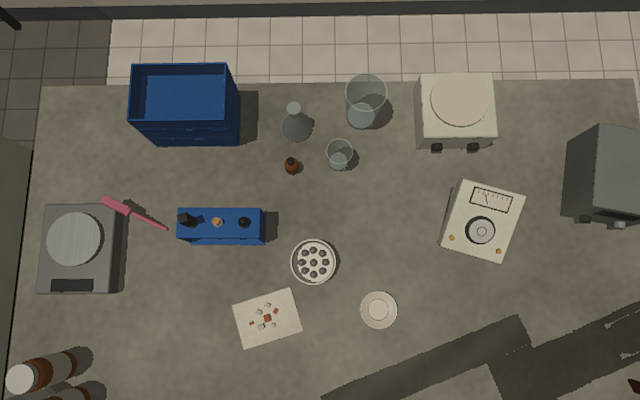

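The top view has +x up and +y left. The rack is at about (221,226), with the rod in its left hole at (188,219). The dish is at (314,261), the meter plate at (481,231), and the pink decoy at (130,210). I'll zoom in next.

```bash
python3 - <<'E'
import cv2,numpy as np
t=cv2.imread("pics/top0.png"); s=cv2.imread("pics/scene0.png")
f=lambda im,x,y,w,h,k:cv2.resize(im[y:y+h,x:x+w],None,fx=k,fy=k,interpolation=cv2.INTER_CUBIC)
cv2.imwrite("pics/a.png",f(t,165,195,114,60,7))
cv2.imwrite("pics/b.png",f(t,435,175,100,94,6))
cv2.imwrite("pics/c.png",f(s,370,195,110,90,6))
cv2.imwrite("pics/d.png",f(t,280,230,70,60,8))
cv2.imwrite("pics/e.png",f(s,160,150,100,70,7))
E
```

```text
(no output)
```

View pics/a.png

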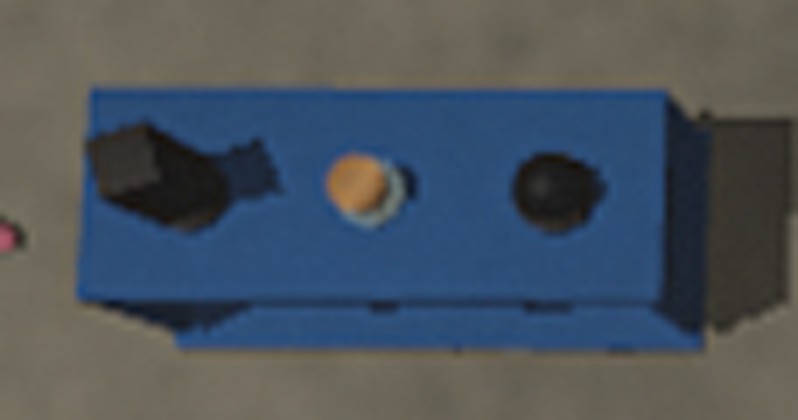

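View pics/b.png

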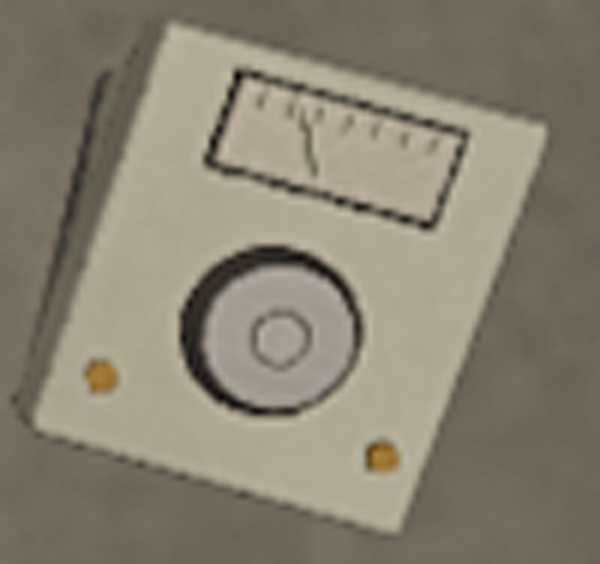

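View pics/c.png

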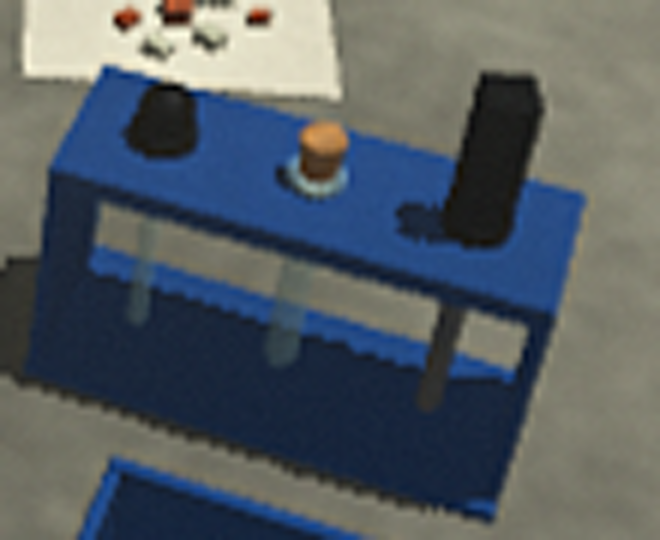

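View pics/d.png

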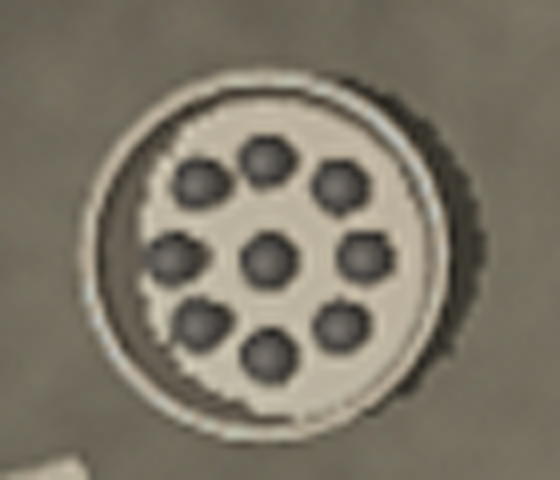

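View pics/e.png

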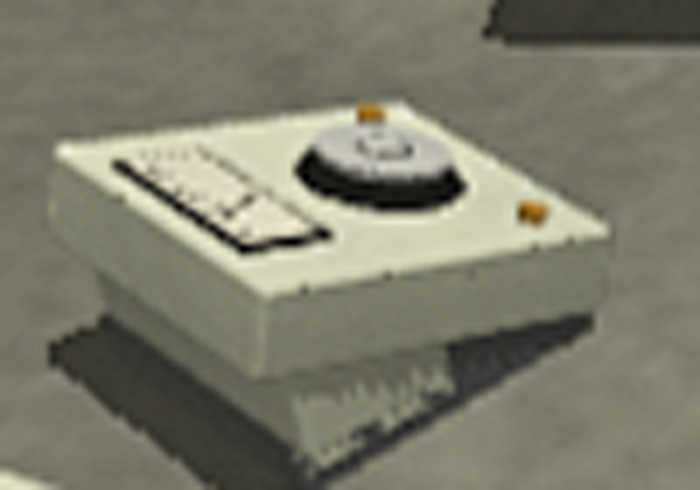

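```bash
cat > h.py <<'E'
from station import *
import numpy as np, cv2
def ray(cam,u,v):
    i=camera_info(cam);K=i["intrinsics"];T=i["T"]
    d=np.linalg.solve(K,[u,v,1.]); d=np.array([d[0],-d[1],-d[2]])
    return T[:3,3],T[:3,:3]@d
def onz(cam,u,v,z):
    o,d=ray(cam,u,v); return o+d*(z-o[2])/d[2]
def proj(cam,P):
    i=camera_info(cam);K=i["intrinsics"];T=i["T"]
    c=T[:3,:3].T@(np.asarray(P,float)-T[:3,3]); q=K@np.array([c[0],-c[1],-c[2]]); return q[:2]/q[2]
def tri(p1,p2):
    (a,da),(b,db)=ray("top",*p1),ray("scene",*p2)
    da=da/np.linalg.norm(da);db=db/np.linalg.norm(db)
    M=2*np.eye(3)-np.outer(da,da)-np.outer(db,db)
    r=(np.eye(3)-np.outer(da,da))@a+(np.eye(3)-np.outer(db,db))@b
    x=np.linalg.solve(M,r)
    gap=abs(np.dot(b-a,np.cross(da,db)/np.linalg.norm(np.cross(da,db))))
    return x,gap
def cr(x0,y0,k): return lambda u,v:((u+.5)/k-.5+x0,(v+.5)/k-.5+y0)
A=cr(165,195,7);B=cr(435,175,6);C=cr(370,195,6);D=cr(280,230,8);E_=cr(160,150,7)
E
python3 - <<'E'
from h import *
np.set_printoptions(precision=4,suppress=True)
print("rack top corners")
for c in[(92,90),(668,92),(661,300),(78,298)]: print(onz("top",*A(*c),.11))
for c in[(105,66),(583,197),(548,315),(50,172)]: print("  scene",onz("scene",*C(*c),.11))
print("tube lip",onz("top",*A(372,192),.112),"ball",onz("top",*A(552,190),.125))
print("handle top c",[onz("top",*A(*c),.176) for c in[(87,145),(148,121),(162,155),(101,192)]])
print("handle sc",[onz("scene",*C(*c),.176) for c in[(484,73),(535,73),(543,97),(478,92)]])
print("spot",tri(B(281,339),E_(385,147)),onz("top",*B(281,339),.083),onz("scene",*E_(385,147),.083))
for n,b,e in[("screwL",(100,376),(370,113)),("screwR",(382,457),(533,211)),("cornFL",(34,430),(400,103)),("cornBL",(168,22),(57,148)),("cornBR",(548,127),(268,297)),("cornFR",(397,533),(610,232))]:
    print(n,tri(B(*b),E_(*e)))
print("dish rim",onz("top",*D(264,255),.045), [onz("top",*D(*c),.045) for c in[(80,255),(449,255),(264,71),(264,441)]])
print("beads",[onz("top",*D(*c),.014) for c in[(269,261),(175,258),(365,257),(267,161),(269,355)]])
E
```

```text
rack top corners
[0.5863 0.3659 0.11  ]
[0.5841 0.1762 0.11  ]
[0.5158 0.1772 0.11  ]
[0.5177 0.3667 0.11  ]
  scene [0.5154 0.1768 0.11  ]
  scene [0.5174 0.3648 0.11  ]
  scene [0.5866 0.3623 0.11  ]
  scene [0.5861 0.1764 0.11  ]
tube lip [0.5514 0.2717 0.112 ] ball [0.5496 0.2106 0.125 ]
handle top c [array([0.5565, 0.3431, 0.176 ]), array([0.5637, 0.3249, 0.176 ]), array([0.5532, 0.3201, 0.176 ]), array([0.542 , 0.3381, 0.176 ])]
handle sc [array([0.5444, 0.3197, 0.176 ]), array([0.537 , 0.3363, 0.176 ]), array([0.5495, 0.341 , 0.176 ]), array([0.5561, 0.3196, 0.176 ])]
spot (array([ 0.5304, -0.3331,  0.0824]), np.float64(0.0002890724205205267)) [ 0.5302 -0.3327  0.083 ] [ 0.5311 -0.3326  0.083 ]
screwL (array([ 0.5332, -0.2885,  0.1046]), np.float64(0.07197884425072981))
screwR (array([ 0.4743, -0.3539,  0.0229]), np.float64(0.0772782433597356))
cornFL (array([ 0.5188, -0.2714,  0.1047]), np.float64(0.09271491031144365))
cornBL (array([ 0.6623, -0.308 ,  0.1586]), np.float64(0.08195989269680089))
cornBR (array([ 0.5968, -0.4076,  0.0509]), np.float64(0.09780335194304543))
cornFR (array([ 0.4418, -0.354 , -0.0036]), np.float64(0.10504119687025452))
dish rim [0.4651 0.0577 0.045 ] [array([0.4654, 0.1127, 0.045 ]), array([0.4647, 0.0026, 0.045 ]), array([0.5202, 0.0575, 0.045 ]), array([0.4104, 0.058 , 0.045 ])]
beads [array([0.4651, 0.0568, 0.014 ]), array([0.4661, 0.0857, 0.014 ]), array([0.4661, 0.0273, 0.014 ]), array([0.4958, 0.0573, 0.014 ]), array([0.4365, 0.0569, 0.014 ])]
```

```bash
python3 - <<'E'
from h import *
from scipy.optimize import least_squares
np.set_printoptions(precision=4,suppress=True)
P={}
for n,b,e in[("screwL",(100,376),(533,211)),("screwR",(382,457),(370,113)),("FL",(34,430),(610,232)),("BL",(168,22),(268,297)),("BR",(548,127),(57,148)),("FR",(397,533),(400,103))]:
    P[n],g=tri(B(*b),E_(*e)); print(n,P[n],g)
x=(P["BL"]-P["FL"]+P["BR"]-P["FR"]);y=(P["FL"]-P["FR"]+P["BL"]-P["BR"]+P["screwL"]-P["screwR"])
n=np.cross(x,y);n/=np.linalg.norm(n)
print("yawx",np.arctan2(x[1],x[0]),"yawy",np.arctan2(-y[0],y[1]),"normal",n,"tilt",np.arccos(n[2]),np.arctan2(-n[1],-n[0]))
t=cv2.imread("pics/top0.png"); s=cv2.imread("pics/scene0.png")
for yaw in(15,22,29):
  out=[]
  for cam,im,(x0,y0,w,h),k in(("top",t,(172,205,34,30),13),("scene",s,(435,200,30,45),13)):
    o=np.clip(cv2.resize(im[y0:y0+h,x0:x0+w],None,fx=k,fy=k,interpolation=cv2.INTER_CUBIC).astype(float)*2.2,0,255).astype(np.uint8)
    a=np.deg2rad(yaw)
    for z,col in((.176,(0,255,255)),(.116,(0,255,0))):
      q=[proj(cam,[.551+.01414*np.cos(a+np.pi/4+i*np.pi/2),.331+.01414*np.sin(a+np.pi/4+i*np.pi/2),z]) for i in range(4)]
      q=((np.array(q)-[x0,y0]+.5)*k-.5).astype(int); cv2.polylines(o,[q],True,col,1)
    o=cv2.copyMakeBorder(o,0,590-o.shape[0],0,0,cv2.BORDER_CONSTANT); out.append(cv2.resize(o,None,fx=.45,fy=.45,interpolation=cv2.INTER_AREA)[:,:200])
  globals().setdefault("L",[]).append(np.vstack(out))
im=np.hstack(L);print(im.shape); cv2.imwrite("pics/f.png",im)
E
```

```text
screwL [ 0.5193 -0.2705  0.0606] 0.0014077086947470712
screwR [ 0.4869 -0.3777  0.061 ] 0.0017851688530429771
FL [ 0.4998 -0.2482  0.0436] 0.0011782197700884018
BL [ 0.6513 -0.2917  0.1012] 0.0004698424546534563
BR [ 0.608  -0.4318  0.103 ] 0.0008829592127733463
FR [ 0.4581 -0.3867  0.0467] 0.001085966698173588
yawx -0.28557028759378716 yawy -0.2953582201626997 normal [-0.3227  0.1109  0.94  ] tilt 0.3481850867045486 -0.33102611867266796Traceback (most recent call last):
  File "<stdin>", line 20, in <module>
    return _nx.concatenate(arrs, 0, dtype=dtype, casting=casting)
           ~~~~~~~~~~~~~~~^^^^^^^^^^^^^^^^^^^^^^^^^^^^^^^^^^^^^^^
ValueError: all the input array dimensions except for the concatenation axis must match exactly, but along dimension 1, the array at index 0 has size 199 and the array at index 1 has size 176
```

```bash
python3 - <<'E'
from h import *
t=cv2.imread("pics/top0.png"); s=cv2.imread("pics/scene0.png")
L=[]
for yaw in(15,22,29):
  out=[]
  for cam,im,(x0,y0),k in(("top",t,(172,205),8),("scene",s,(433,202),6.)):
    w=int(260/k);k=8 if cam=="top" else 6
    o=np.clip(cv2.resize(im[y0:y0+w,x0:x0+w],(w*k,w*k),interpolation=cv2.INTER_CUBIC).astype(float)*2.5,0,255).astype(np.uint8)
    a=np.deg2rad(yaw)
    for z,col in((.176,(0,255,255)),(.116,(0,255,0))):
      q=[proj(cam,[.551+.01414*np.cos(a+np.pi/4+i*np.pi/2),.331+.01414*np.sin(a+np.pi/4+i*np.pi/2),z]) for i in range(4)]
      q=((np.array(q)-[x0,y0]+.5)*k-.5).astype(int); cv2.polylines(o,[q],True,col,1)
    out.append(cv2.resize(o,(260,260)))
  L.append(np.vstack(out))
cv2.imwrite("pics/f.png",np.hstack(L))
E
```

```text
(no output)
```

View pics/f.png

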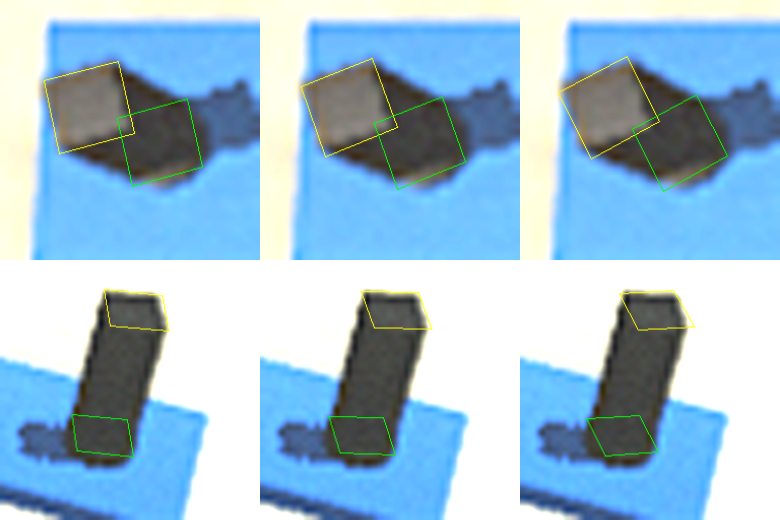

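```bash
cat >> h.py <<'E'
from scipy.spatial.transform import Rotation as Rn
def qd(yaw): return np.array([0,np.cos(yaw/2),np.sin(yaw/2),0])
ROD=np.array([.551,.3305]); DISH=np.array([.4651,.0574]); SPOT=np.array([.5304,-.333,.0826])
MY=-.295; NRM=np.array([-np.sin(.35)*np.cos(MY),-np.sin(.35)*np.sin(MY),np.cos(.35)])
LT=.125 # TCP to tip
def qm(psi):
    z=-NRM; x=np.array([np.cos(psi),np.sin(psi),0]); x-=z*(x@z); x/=np.linalg.norm(x)
    q=Rn.from_matrix(np.c_[x,np.cross(z,x),z]).as_quat(); return q[[3,0,1,2]]
E
python3 - <<'E'
from h import *
np.set_printoptions(precision=2,suppress=True)
for d in(20,110,200,-70):
    y=np.deg2rad(d); print(d,*[inverse_kinematics([*p],qd(y)) for p in((*ROD,.135),(*ROD,.297),(*DISH,.135))])
for d in range(-160,181,20):
    q=qm(np.deg2rad(d)); print(d,inverse_kinematics(SPOT+NRM*(LT+.04),q),inverse_kinematics(SPOT+NRM*(LT-.005),q))
print(get_grip_width())
E
```

```text
20 [ 0.52  0.55  1.65 -0.    0.94  0.17] [ 0.52  0.38  1.52 -0.    1.24  0.17] [ 0.1   0.33  2.03 -0.    0.78 -0.25]
110 [ 0.52  0.55  1.65 -0.    0.94 -1.4 ] [ 0.52  0.38  1.52 -0.    1.24 -1.4 ] [ 0.1   0.33  2.03 -0.    0.78 -1.82]
200 None None None
-70 [ 0.52  0.55  1.65 -0.    0.94  1.74] [ 0.52  0.38  1.52 -0.    1.24  1.74] [ 0.1   0.33  2.03 -0.    0.78  1.32]
-160 [-0.68  0.2   1.96  0.21  0.66  1.94] [-0.66  0.29  1.97  0.23  0.57  1.92]
-140 [-0.68  0.2   1.96  0.21  0.66  1.59] [-0.66  0.29  1.97  0.23  0.57  1.58]
-120 [-0.68  0.2   1.96  0.21  0.66  1.26] [-0.66  0.29  1.97  0.23  0.57  1.24]
-100 [-0.68  0.2   1.96  0.21  0.66  0.93] [-0.66  0.29  1.97  0.23  0.57  0.91]
-80 [-0.68  0.2   1.96  0.21  0.66  0.6 ] [-0.66  0.29  1.97  0.23  0.57  0.58]
-60 [-0.68  0.2   1.96  0.21  0.66  0.26] [-0.66  0.29  1.97  0.23  0.57  0.24]
-40 [-0.68  0.2   1.96  0.21  0.66 -0.1 ] [-0.66  0.29  1.97  0.23  0.57 -0.12]
-20 [-0.68  0.2   1.96  0.21  0.66 -0.47] [-0.66  0.29  1.97  0.23  0.57 -0.49]
0 [-0.68  0.2   1.96  0.21  0.66 -0.84] [-0.66  0.29  1.97  0.23  0.57 -0.86]
20 [-0.68  0.2   1.96  0.21  0.66 -1.2 ] [-0.66  0.29  1.97  0.23  0.57 -1.22]
40 [-0.68  0.2   1.96  0.21  0.66 -1.55] [-0.66  0.29  1.97  0.23  0.57 -1.57]
60 [-0.68  0.2   1.96  0.21  0.66 -1.88] [-0.66  0.29  1.97  0.23  0.57 -1.9 ]
80 [-0.68  0.2   1.96  0.21  0.66 -2.21] [-0.66  0.29  1.97  0.23  0.57 -2.23]
100 None None
120 None None
140 None None
160 None None
180 [-0.68  0.2   1.96  0.21  0.66  2.3 ] [-0.66  0.29  1.97  0.23  0.57  2.28]
1.0031632570070432
```

```bash
python3 - <<'E'
from h import *
y=np.deg2rad(20)
move_pose([*ROD,.26],qd(y)); print(get_time(),get_tcp_pos())
print(movel([*ROD,.135],v=.1,until_force=8)); print(get_time(),get_tcp_pos())
f0=get_ft_force()
command_gripper(0.0); print(get_time(),get_grip_width()*88,get_ft_force()-f0)
for n in("scene","top"): cv2.imwrite(f"pics/{n}1.png",read_camera(n)[:,:,::-1])
s=cv2.imread("pics/scene1.png")[150:290,350:490];t=cv2.imread("pics/top1.png")[170:270,140:280]
cv2.imwrite("pics/g.png",np.hstack([cv2.resize(s,(400,400)),cv2.resize(t,(400,400))]))
E
```

```text
3.4417 [0.5513642  0.32983713 0.25993671]
False
4.8417 [0.5514337  0.33077177 0.13574941]
5.8917 20.148298085246008 [-0.34921563  0.26583106  1.04933909]
```

View pics/g.png

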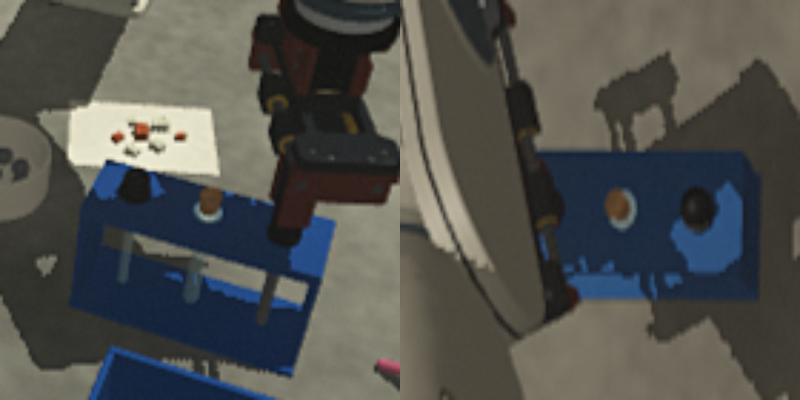

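The grip closed at 20.1 mm, which matches the handle, and the rod is between the fingers. The other two items haven't moved. I'll lift the rod and check where its tip is.

```bash
python3 - <<'E'
from h import *
x,y,z=get_tcp_pos(); z0=z
print(z)
movel([x,y,.297],v=.12); print(get_time(),get_tcp_pos(),get_grip_width()*88,get_ft_force())
movel([DISH[0],DISH[1],.297],v=.2); print(get_time(),get_tcp_pos())
for n in("scene","top"): cv2.imwrite(f"pics/{n}2.png",read_camera(n)[:,:,::-1])
s=cv2.imread("pics/scene2.png")[110:250,280:420];t=cv2.imread("pics/top2.png")[200:300,250:390]
cv2.imwrite("pics/g2.png",np.hstack([cv2.resize(s,(500,500),interpolation=2),cv2.resize(t,(300,500))]))
print(proj("scene",[*get_tcp_pos()[:2],get_tcp_pos()[2]-LT]))
E
```

```text
0.13492676602821893
7.4917 [0.55054457 0.33024726 0.29603759] 19.80943117463656 [-0.21072595  0.15881856 -0.33146758]
9.075 [0.46533955 0.05792894 0.29698795]
[349.998879   163.18779827]
```

View pics/g2.png

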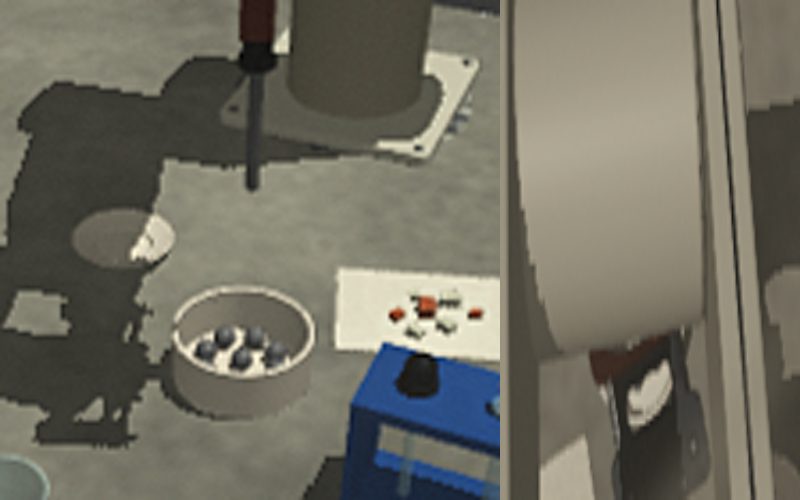

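The picture shows the held rod hanging straight. Its tip is at scene pixel (350,162), against a predicted (350,163), so the rod's length and pose in the hand are right. Next I'll insert the tip and stir.

```bash
python3 - <<'E'
from h import *
p=lambda r,a,z:[DISH[0]+r*np.cos(a),DISH[1]+r*np.sin(a),z]
a0=np.deg2rad(22.5); Z=.011+LT
movel(p(.0175,a0,.19),v=.15)
print(movel(p(.0175,a0,Z),v=.06,until_force=5),get_tcp_pos(),get_ft_force(),get_time())
for k in range(4):
    movel(p(.0175+.0075*(k+1)/4,a0+k*.2,Z),v=.05)
a=a0+.6
t0=get_time();log=[]
for k in range(12):
    a+=2*np.pi/24; movel(p(.025,a,Z),v=.05)
    c=get_tcp_pos(); log.append((np.round(c-np.array([*DISH,LT]),4),np.round(get_ft_force(),1)))
print(get_time()-t0,a); [print(*l) for l in log[::2]]
open("ang","w").write(str(a))
for n in("scene","top"): cv2.imwrite(f"pics/{n}3.png",read_camera(n)[:,:,::-1])
s=cv2.imread("pics/scene3.png")[150:250,280:420]
cv2.imwrite("pics/g3.png",cv2.resize(s,(700,500),interpolation=2))
E
```

```text
False [0.48151731 0.0641337  0.13624957] [ 0.22315097  0.41703412 -0.54749437] 11.1
3.4000000000000004 4.134291735288518
[0.0074 0.0238 0.011 ] [-0.  -0.1 -0.5]
[-0.0055  0.0244  0.011 ] [-0.7  0.1 -0.2]
[-0.017   0.0184  0.011 ] [ 0.5 -0.7 -0.8]
[-0.0239  0.0075  0.011 ] [ 1.  -1.  -0.2]
[-0.0244 -0.0054  0.011 ] [ 0.4 -1.1 -0.2]
[-0.0184 -0.0169  0.011 ] [-0.5  0.8 -0.6]
```

View pics/g3.png

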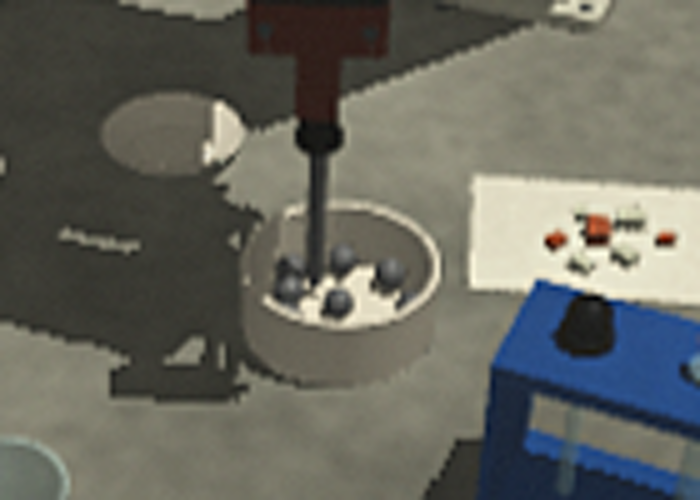

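The rod is down among the beads, which are pushed to the wall and all still inside. I'll finish the turns, about 3¼ in all.

```bash
python3 - <<'E'
from h import *
p=lambda r,a,z:[DISH[0]+r*np.cos(a),DISH[1]+r*np.sin(a),z]
Z=.011+LT; a=float(open("ang").read()); mf=0; rs=[]
while a<np.deg2rad(22.5)+2*np.pi*3.15:
    a+=2*np.pi/24; movel(p(.025,a,Z),v=.055)
    c=get_tcp_pos(); mf=max(mf,np.linalg.norm(get_ft_force())); rs.append((np.hypot(*(c[:2]-DISH)),c[2]-LT))
print(get_time(),mf,np.min(rs,0),np.max(rs,0),get_grip_width()*88)
movel(p(.025,a,.30),v=.1); print(get_time())
cv2.imwrite("pics/scene4.png",read_camera("scene")[:,:,::-1])
s=cv2.imread("pics/scene4.png")[110:250,280:420]
cv2.imwrite("pics/g4.png",cv2.resize(s,(560,560),interpolation=2))
c=get_tcp_pos();print(proj("scene",[c[0],c[1],c[2]-LT]))
E
```

```text
32.1333 1.7865832145624239 [0.0249134  0.01094747] [0.02509279 0.01105295] 19.700360667321025
33.925
[358.95648235 164.65569121]
```

View pics/g4.png

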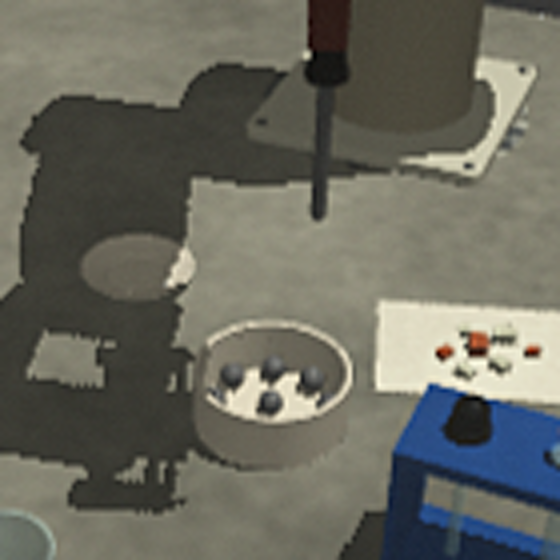

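The rod is still straight in the hand (tip seen at (359,164), predicted (359,165)), and no bead has spilled. Next is the meter.

```bash
python3 - <<'E'
from h import *
q=qm(np.deg2rad(-40))
move_pose(SPOT+NRM*(LT+.10),q); print(get_time(),get_tcp_pos()-(SPOT+NRM*(LT+.1)))
movel(SPOT+NRM*(LT+.012),v=.08); wait(.2); print(get_time(),get_ft_force())
for n in("scene","top"): cv2.imwrite(f"pics/{n}5.png",read_camera(n)[:,:,::-1])
s=cv2.imread("pics/scene5.png")[110:220,150:260];t=cv2.imread("pics/top5.png")[170:270,430:530]
cv2.imwrite("pics/g5.png",np.hstack([cv2.resize(s,(500,500),interpolation=2),cv2.resize(t,(300,300),interpolation=2).repeat(1,0) if 0 else cv2.resize(t,(300,500))]))
c=get_tcp_pos();z=Rn.from_quat(get_ee_rot()[[1,2,3,0]]).as_matrix()[:,2];tip=c+z*LT
print("tip-spot",tip-SPOT,(tip-SPOT)@NRM,np.arccos(-z@NRM),proj("scene",tip),proj("scene",SPOT))
E
```

```text
35.4333 [ 3.33018311e-04  6.77751457e-04 -2.53758682e-05]
36.8833 [0.09454215 0.36692612 0.01994286]
tip-spot [-0.00384528  0.00105075  0.01164001] 0.012300640158107034 0.0005952687192835674 [215.02504919 166.58152078] [214.63435004 170.53297113]
```

View pics/g5.png

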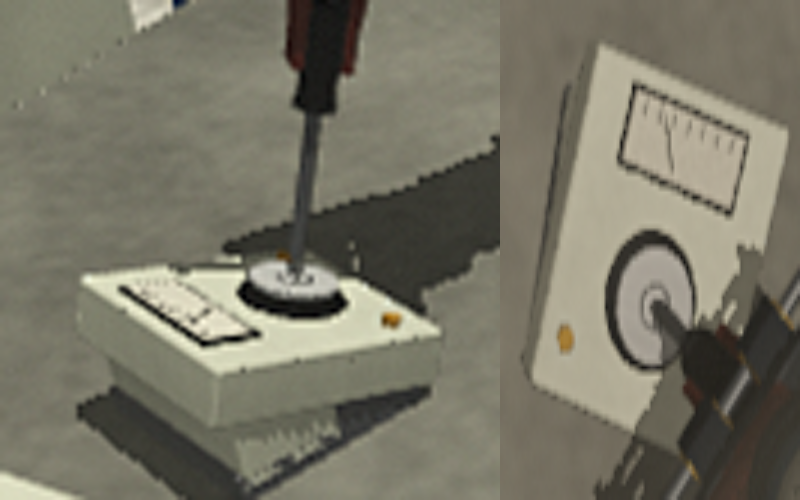

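The tip sits over the centre ring in both views. I'll press in small steps and log the axial force.

```bash
python3 - <<'E'
from h import *
wait(.3); f0=np.mean([get_ft_force() for _ in range(5)],0)
h=.012
while h>-.0061:
    h-=.001 if h<.006 else .003
    movel(SPOT+NRM*(LT+h),v=.01); wait(.15)
    f=(get_ft_force()-f0)@NRM; c=get_tcp_pos()
    print(round(h,4),round((c-SPOT)@NRM-LT,4),round(f,2),round(get_time(),1))
    if f>2.4: break
E
```

```text
0.009 0.009 0.71 37.9
0.006 0.006 1.14 38.5
0.003 0.003 0.58 39.1
0.002 0.002 0.13 39.5
0.001 0.001 1.5 39.9
0.0 0.0 0.21 40.3
-0.001 -0.001 0.54 40.7
-0.002 -0.002 1.84 41.1
-0.003 -0.003 0.66 41.5
-0.004 -0.004 3.19 41.9
```

```bash
python3 - <<'E'
from h import *
def avg(n=25):
    L=[]
    for _ in range(n): wait(.04); L.append(get_ft_force()@NRM)
    return np.mean(L),np.std(L)/n**.5
cv2.imwrite("pics/scene6.png",read_camera("scene")[:,:,::-1]); cv2.imwrite("pics/top6.png",read_camera("top")[:,:,::-1])
print("at -4:",avg(),get_time())
movel(SPOT+NRM*(LT-.005),v=.01); print("at -5:",avg(),get_time())
movel(SPOT+NRM*(LT+.010),v=.03); print("free:",avg(),get_time())
cv2.imwrite("pics/scene7.png",read_camera("scene")[:,:,::-1])
s=[cv2.resize(cv2.imread(f"pics/scene{i}.png")[150:200,190:240],(400,400),interpolation=2) for i in(7,6)]
cv2.imwrite("pics/g6.png",np.hstack(s))
E
```

```text
at -4: (np.float64(1.3842683370853155), np.float64(0.1057889481385031)) 43.025
at -5: (np.float64(1.6967819624013531), np.float64(0.09076925289169571)) 44.3167
free: (np.float64(-0.6406592323999), np.float64(0.1137491839401896)) 46.0083
```

View pics/g6.png

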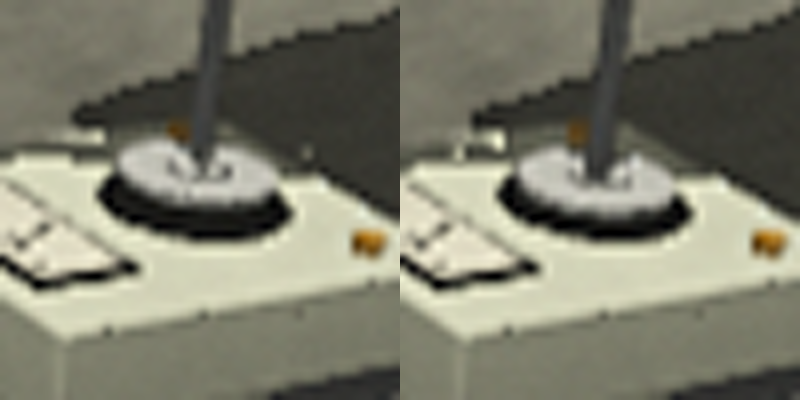

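The averaged axial force, less the free-air value, was 2.0 N at −4 mm and 2.3 N at −5 mm. Those forces correspond to about 3.8 and 4.6 mm of plate travel. The picture shows the plate sunk, with the tip inside the ring. I'll set −5.3 mm, check and hand in.

```bash
python3 - <<'E'
from h import *
movel(SPOT+NRM*(LT-.0053),v=.02)
L=[]
for _ in range(30): wait(.04); L.append(get_ft_force()@NRM)
c=get_tcp_pos();z=Rn.from_quat(get_ee_rot()[[1,2,3,0]]).as_matrix()[:,2]
print(np.mean(L)+.64,(c-SPOT)@NRM-LT,np.arccos(-z@NRM),get_grip_width()*88,get_time())
for n in("scene","top"): cv2.imwrite(f"pics/{n}8.png",read_camera(n)[:,:,::-1])
s=cv2.imread("pics/scene8.png");t=cv2.imread("pics/top8.png")
cv2.imwrite("pics/g8.png",np.hstack([cv2.resize(s[150:200,190:240],(260,260),interpolation=2),cv2.resize(t[200:250,455:505],(260,260),interpolation=2),cv2.resize(t[230:290,285:345],(260,260),interpolation=2)]))
E
```

```text
2.5576662080529213 -0.005282621060909279 3.613048882737311e-05 19.822961463769143 48.225
```

View pics/g8.png

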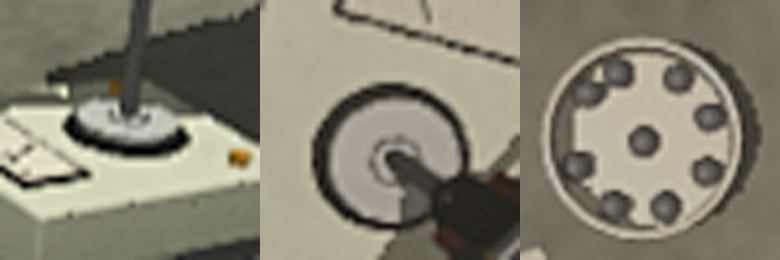

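The tip is inside the ring in both views, and the plate is sunk. All nine beads are in the dish, moved out to the wall.

```bash
python3 -c "
from station import *
job_done(); print(get_time())"
```

```text
the job is handed in; nothing more can be done
the job is handed in; nothing more can be done
```

I took the rod from the rack and stirred a little over three full turns in the dish. I then pressed it square on the meter's plate and handed the job in at about 48 s, still gripping and holding. No verdict was reported.

- **Stirring:** the tip kept a radius of 25 mm and stayed 11 mm above the underside of the dish. The highest force reading was under 2 N. The last picture shows all nine beads in the dish, eight pushed out to the wall and one in the middle.
- **On the meter:** the tip is inside the ring in both camera views. The arm's pose is within 0.001 rad of square to the plate as I measured it. The averaged push is about 2.6 N, which puts the plate in by about 5 mm.
- **Grip:** the fingers read 19.8 mm on the 20 mm handle, so the rod is still held.
- **Other things:** the tube and the stirrer looked undisturbed when I gripped the rod. I took no close look at the bottle or the beaker, but no move came near them.

**Uncertain readings:** single force readings varied by about 1 N, so I set the final push from averages, backed by position and pictures. My first stepwise press used single readings and was unreliable, so I backed off, measured the force in free air and pressed again.

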